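Hook the grease tray out from under the griddle

ROBOT

A 6-joint arm with a two-finger parallel gripper is mounted at the origin on the work surface. World frame = base frame: x ahead of the robot, y to its left, z up, the work surface at z = 0. Lengths are in m, angles in degrees, forces in N, time in s.
With the tool pointing down it reaches from about 0.4 to 0.825 m from the base axis. Payload 7 kg.
Tool frame: the origin (TCP) lies midway between the tips of the shut fingers; the grasp point (between the pads) lies 19 mm behind it; x points along the fingers, z is the direction in which the jaws open and shut, and the axes are right-handed (so a half turn about x gives the same grasp; the last joint's range is limited). The gripper opens to 88 mm and grips with 3 to 60 N. Pads are 19 mm wide; open, the fingers measure 130 mm over their backs; the gripper's body (78 mm by 193 mm) begins 47 mm behind the grasp point.
Start: joints at [-59.353, 20.546, 0.682, 0, -70.136, -16.507], TCP at [0.165, -0.655, 0.227] pointing down, gripper open.
Joint ranges: [-176.03, 176.03], [-82.01, 121.73], [-58.28, 71.71], [-173.87, 95.51], [-174.79, -0.11], [-173.66, 173.66]. Speed limits (degrees/s): [136.94, 136.94, 172.46, 180, 180, 180].

INTERFACE

Orientations are given as [roll, pitch, yaw] about the fixed x, y, z axes, in that order (R = Rz(yaw) Ry(pitch) Rx(roll)).
In Python, from plant import get_state, capture, close_job gives the robot as it stands.
- The arm moves only by the tool play_rows, never from a script. Its argument "series" is one flat list of numbers, 4 for each row, row after row: the shift along the tool's x, y, z in m, then the turn about the tool's x in rad. In form: [tx, ty, tz, spin, tx, ty, tz, spin, ...]. A call has exactly 5 rows; each row shifts and turns the commanded pose from where the row before left it, along the tool's axes as they then stand; what a row does not reach is not made up. A row lasts 1/12 s, in which the tool goes at most 41.7 mm and 7.16 degrees, less where a joint would pass 70% of its speed; a pose out of reach is approached as far as the arm can. A call is refused whole if a number of a shift passes 0.0417 or a number of a turn 0.125, either way. A call with a gripper value outside its range is refused whole. "jaw" is the opening in per cent of the stroke, from 0 (shut) to 100 (fully open), set as the call begins (left out, the last holds). The fingers move at their own pace and stop on an object; "squeeze" is the grip in N (left out, the last holds). Time passes only in rows, so rows that do not move let the fingers close, or fill a call up. It gives the time, the measured TCP pose, the force and the opening at its end, in the units of the state.
- get_state(): the state, without advancing time (a new reading comes with each control period).
- capture(name): name is "side" or "top" or "wrist"; returns a dict with "img" (384x512x3 uint8, blue, green, red), "K" (3x3 intrinsics, pixels), "k1" (the pictures are not rectified: a ray, as slopes to the right and down, at radius r is drawn at 1 + k1 r^2 times it, then the intrinsics apply), "world_from_camera" (4x4, takes a point from camera to world coordinates). Camera axes: x right, y down, z forward; pixel columns grow to the right and rows downward; lengths in m; the calibration is good to about 2 mm. A picture is of the moment at which its call begins. There is no depth.
- close_job(): hands the job in, once; it reports no verdict.
The state is a dict: "time_s": time; "joints": joint angles; "qd": joint speeds; "joint_torque": joint torques, N m; "tcp_pos": TCP position; "eef_rot": TCP orientation; "contact_force": force on the tool from outside, world axes, zero at the start; "moment": the same for the moment, N m; "gripper_width": finger opening in m.
Only numpy, scipy, OpenCV 4.12 (cv2) and the standard library are available. Lean on these libraries where they do the work, as an engineer would, in place of code of your own. Each camera call takes 0.05 s, during which the arm holds its last target.

TASK

The griddle's grease tray is too far under the hot front ledge to take by hand: pick up the pull hook from the blue board, feel for the orange loop on the tray's front with it, catch the loop and draw the tray out at least 6 cm. Work gently, keeping the hook's push or pull on the griddle and tray under 25 N, and touch the griddle and tray with nothing but the hook. Leave the tray out, lay the hook gently back on the blue board, wholly on it, and leave the tub, bottle and jar alone.

Things in the scene. Friction and masses are not known exactly. Their poses are not given: they have to be found in the camera images.
- griddle: steel countertop griddle, fixed, hot. Origin on the counter under the middle of its casing's front face; +x to its back, -x out of its front (roughly to the robot), z up. Casing 280 x 400 mm (x, y), 130 mm high, from x = 0 to 280 mm, two control knobs at y = +/-165 mm reaching 20 mm out of the front. An aluminium ledge overhangs the front; guards on top reach z = 205 mm
- ledge_edge (a point): middle of the lower front edge of the griddle's ledge: griddle x = -85 mm, y = 0, z = 130 mm. The ledge spans all 400 mm of the width, underside at z = 130 mm, top at 160 mm. The space below it, in front of the casing, is open to the front and sides and empty but for the knobs and the orange loop
- tray (a joint): grease tray in the griddle's front: slides straight out along the griddle's -x. Value in m of how far it is out, 0 = fully in, end stop at 0.12. Friction about 7 N; stays where it is left. Starts up to 12 mm out
- tray_front (a point): centre of the outer face of the tray's front plate, at griddle x = -6 mm minus the joint value, y = 0, z = 85 mm; axes as the griddle's. Plate 240 mm wide, from z = 60 to 116 mm. An orange wire loop stands on it, centred anywhere within 60 mm to either side (y) of this point: not measured, find it by feel. Its clamp does not slide under a light touch (under 40 N)
- loop_line (a point): same point as tray_front, for the loop's shape: a level U of 7 mm round bar at z = 85 mm above the counter. Two legs stand straight out from the plate, 33 mm apart between centres (26 mm clear); a crossbar along y joins their ends, its centre 32 mm in front of the plate (28 mm clear between plate and bar). Open above and below
- hook: loose pull hook, 130 to 210 g. Origin at the centre of the underside of its wooden handle (100 x 26 x 34 mm in x, y, z); x along the rod to the hooked end, z up as it lies. A steel rod, 8 mm round, axis 4 mm above the underside, runs from the handle to x = 170 mm and there turns straight up (+z) into an 8 mm round prong, its top 38 mm above the underside. Lies flat by itself
- hook_grip (a point): on the hook's handle, x = 0, 20 mm above its underside: where to grip it across its 26 mm width. Grip firmly (80 N or more): a sideways push of more than some 6 N on the prong can twist it in the fingers
- hook_tip (a point): in the hook's prong, at x = 170 mm, 34 mm above the underside, 4 mm below the prong's top
- board: blue cutting board, 200 x 340 x 12 mm (x, y, z), fixed; origin at the centre of its underside; the hook starts lying on it
- tub: clear food tub with sliced cucumber, 120 x 130 x 36 mm (x, y, z), origin at the centre of its underside; leave alone
- sauce: red sauce bottle, 60 mm round, 170 mm tall, origin at the centre of its underside; leave alone
- jar: amber jar, 70 mm round, 100 mm tall, origin at the centre of its underside; leave alone
Not all that is in view belongs to the job. There is more than one size of the hook; the one meant has the size given above.

How it is judged:
By the outcome, as a careful person would: the job done as asked, in the order asked, and still so for the second after the job is handed in, with the robot touching nothing.
It also fails if it takes over 72 s, if anything falls off the work surface, if the arm or the gripper's body presses on something with over 40 N, if the wrist force passes 120 N, or if a joint passes its speed limit or range.

## Working session

There is one attempt and no reset: what is moved stays moved. The work goes in short steps, Python scripts to look and compute and a tool call to move; the robot and the scene stay as the last step left them, time stands still between calls to the robot, and variables do not carry over. Pictures are saved under pics/ and viewed, and the job is handed in when it is done.

Besides the shell and the picture viewer there is one more tool, called after ">>>" as name(argument=value, ...), one argument or row to a line, values as JSON. play_rows: Moves the arm, as the interface text tells. Its arguments: {"type":"object","properties":{"series":{"type":"array","items":{"type":"number"}},"jaw":{"type":"number"},"squeeze":{"type":"number"}},"required":["series"]}

```bash
ls; mkdir -p pics
python3 - <<'E'
from plant import get_state,capture
import cv2,pickle
s=get_state();print(s)
for n in["side","top","wrist"]:
    c=capture(n);cv2.imwrite(f"pics/{n}0.png",c["img"]);pickle.dump(c,open(f"{n}0.pkl","wb"));print(n,c["K"],c["k1"],c["world_from_camera"])
E
```

```text
pics
{'time_s': 0.0, 'joints': array([-5.93519415e+01,  2.05908898e+01,  6.31615174e-01, -1.94937542e-02,
       -7.01355841e+01, -1.65059930e+01]), 'qd': array([ 0.0186191 , -0.01337365, -0.0999858 ,  0.03241076, -0.00409982,
        0.05445006]), 'joint_torque': array([-2.65424587e-04, -5.82715845e+01,  2.93067706e+01,  6.99767411e+00,
        6.96237505e-03, -1.49798116e-04]), 'tcp_pos': array([ 0.16475159, -0.65406298,  0.22561442]), 'eef_rot': array([  5.57352672,  89.90338675, 109.70895322]), 'contact_force': array([-0.46417939, -0.22441422,  0.65332954]), 'moment': array([ 0.01760839,  0.03909532, -0.01425905]), 'gripper_width': 0.0876335168713697}
side [[362.22680899   0.         257.10978843]
 [  0.         362.22680899 189.85534846]
 [  0.           0.           1.        ]] -0.09220569184501197 [[-0.99550636 -0.08343078  0.04479284  0.41466025]
 [-0.09282309  0.76617337 -0.63589484  0.79344573]
 [ 0.01873412 -0.63719516 -0.77047476  1.02908982]
 [ 0.          0.          0.          1.        ]]
top [[489.71075434   0.         253.4883466 ]
 [  0.         489.71075434 196.93374932]
 [  0.           0.           1.        ]] -0.1473207209022448 [[-2.46445674e-02 -9.95596501e-01  9.04447513e-02  3.04187744e-01]
 [-9.99695994e-01  2.44755313e-02 -2.97775140e-03  2.88350007e-02]
 [ 7.50955534e-04 -9.04906410e-02 -9.95897023e-01  1.59225685e+00]
 [ 0.00000000e+00  0.00000000e+00  0.00000000e+00  1.00000000e+00]]
wrist [[274.50597886   0.         254.40556936]
 [  0.         274.50597886 190.05325277]
 [  0.           0.           1.        ]] -0.05674477082786076 [[-2.43689643e-01  9.25537505e-01  2.89820090e-01  8.61507651e-02]
 [ 9.69852851e-01  2.32278077e-01  7.37044238e-02 -6.74601688e-01]
 [ 8.97355321e-04  2.99043845e-01 -9.54238950e-01  3.82627292e-01]
 [ 0.00000000e+00  0.00000000e+00  0.00000000e+00  1.00000000e+00]]
```

View pics/top0.png

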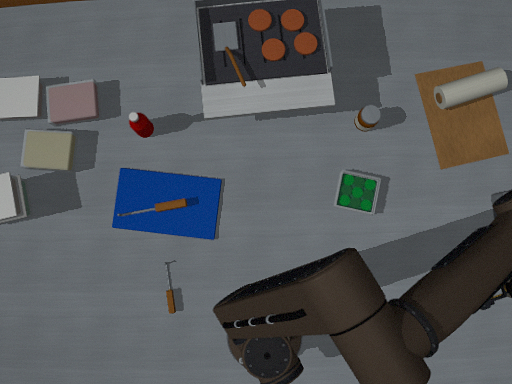

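View pics/side0.png

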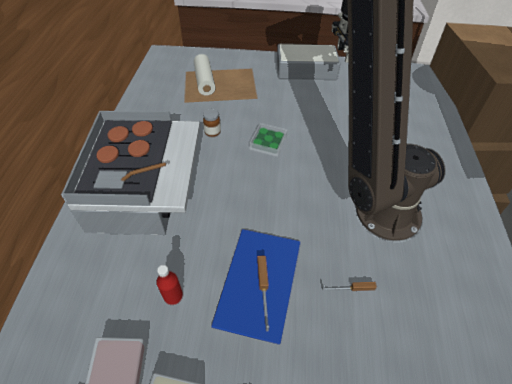

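View pics/wrist0.png

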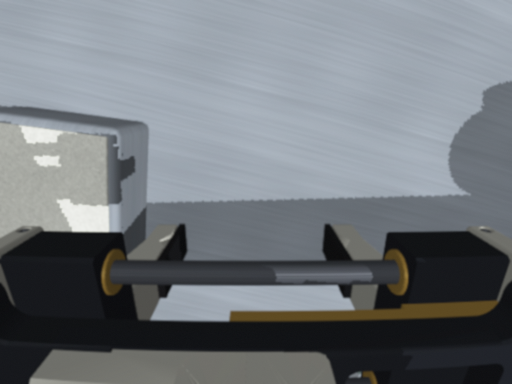

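```bash
cat > h.py <<'E'
import numpy as np,cv2,pickle
def ray(c,px):
    K=c["K"];p=np.array([[px]],float)
    u=cv2.undistortPoints(p,K,np.array([c["k1"],0,0,0,0]))[0,0]
    T=c["world_from_camera"];d=T[:3,:3]@np.array([u[0],u[1],1]);return T[:3,3],d
def onz(c,px,z):
    o,d=ray(c,px);return o+d*(z-o[2])/d[2]
def two(c1,p1,c2,p2):
    o1,d1=ray(c1,p1);o2,d2=ray(c2,p2)
    t=np.linalg.lstsq(np.stack([d1,-d2],1),o2-o1,rcond=None)[0]
    a=o1+t[0]*d1;b=o2+t[1]*d2;return (a+b)/2,np.linalg.norm(a-b)
def proj(c,P):
    T=np.linalg.inv(c["world_from_camera"]);q=T[:3,:3]@np.asarray(P)+T[:3,3]
    x,y=q[0]/q[2],q[1]/q[2];f=1+c["k1"]*(x*x+y*y);K=c["K"]
    return np.array([K[0,0]*x*f+K[0,2],K[1,1]*y*f+K[1,2]])
def load(n): return pickle.load(open(n+".pkl","rb"))
E
python3 - <<'E'
from h import *
t=load("top0");s=load("side0")
cv2.imwrite("pics/t_hook.png",cv2.resize(t["img"][160:245,105:230],None,fx=6,fy=6,interpolation=2))
cv2.imwrite("pics/t_grid.png",cv2.resize(t["img"][0:130,185:350],None,fx=4.5,fy=4.5,interpolation=2))
cv2.imwrite("pics/s_hook.png",cv2.resize(s["img"][225:345,205:310],None,fx=5,fy=5,interpolation=2))
cv2.imwrite("pics/s_grid.png",cv2.resize(s["img"][100:240,60:210],None,fx=4,fy=4,interpolation=2))
E
```

```text
(no output)
```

View pics/t_hook.png

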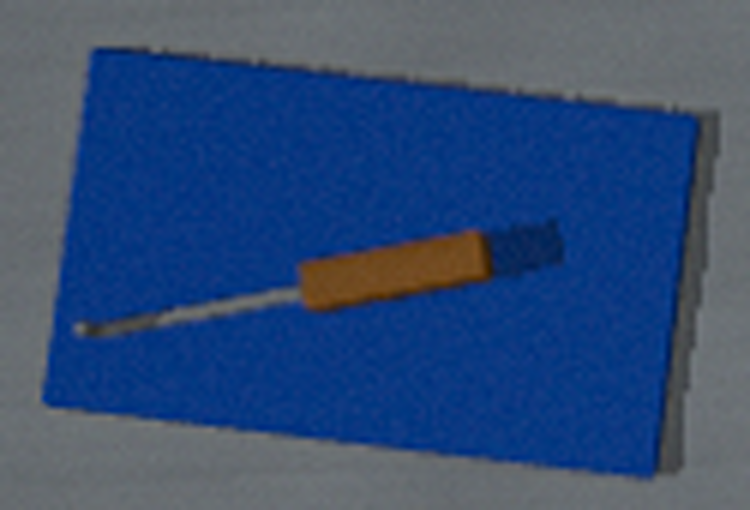

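View pics/t_grid.png

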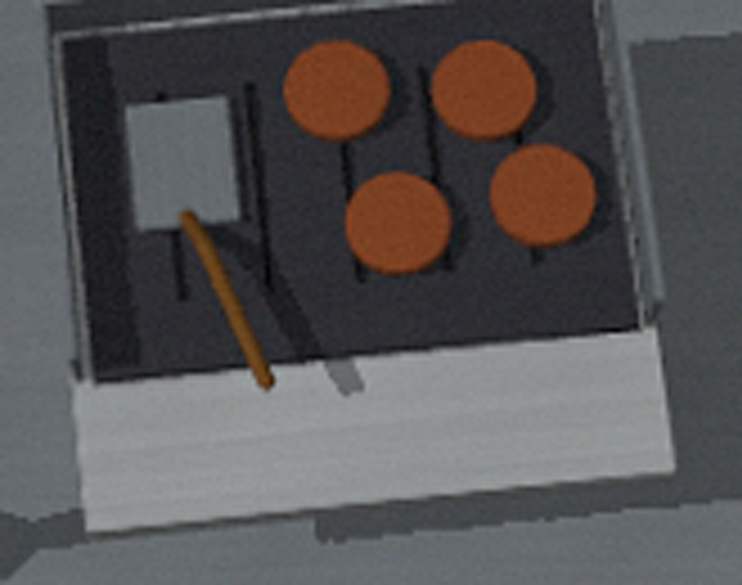

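View pics/s_hook.png

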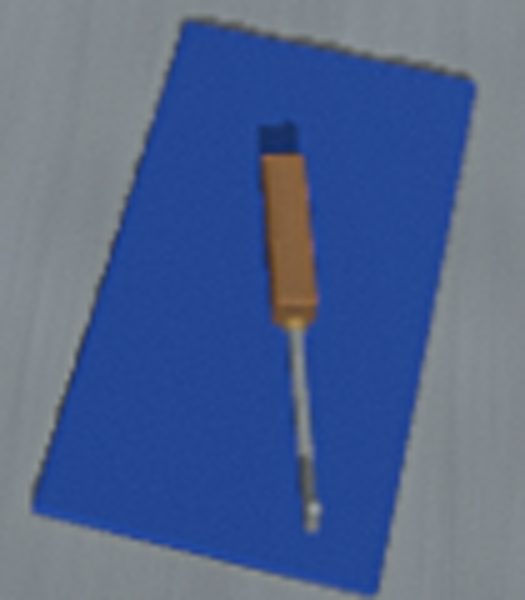

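View pics/s_grid.png

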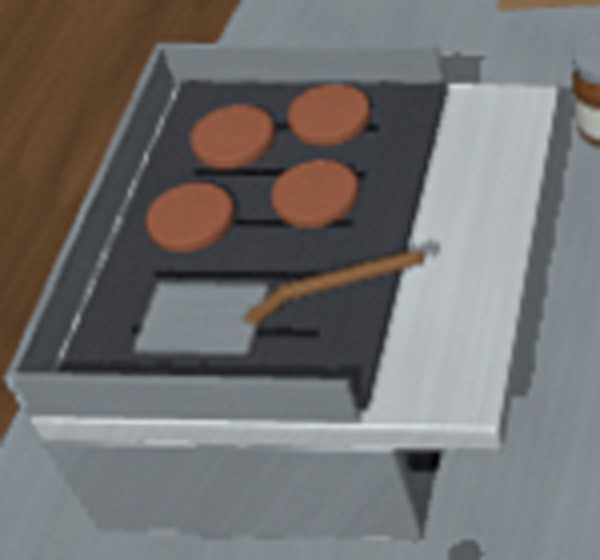

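Run:
```python
from h import *
t=load("top0");s=load("side0")
np.set_printoptions(precision=4,suppress=True)
def m(px,z,c=t):return onz(c,px,z)
# board
for n,c in(("top",t),("side",s)):
    hsv=cv2.cvtColor(c["img"],cv2.COLOR_BGR2HSV)
    k=((hsv[...,0]>105)&(hsv[...,0]<125)&(hsv[...,1]>150)).astype(np.uint8)
    cs,_=cv2.findContours(k,0,2);cc=max(cs,key=cv2.contourArea)
    pts=np.array([m(p[0],.012,c)[:2] for p in cc.astype(float)],np.float32)
    r=cv2.minAreaRect(pts);print(n,"board",r)
    x,y,w,h=cv2.boundingRect(cc)
    k=((hsv[...,0]>5)&(hsv[...,0]<22)&(hsv[...,1]>120)).astype(np.uint8)
    k[:y]=0;k[y+h:]=0;k[:,:x]=0;k[:,x+w:]=0
    cs,_=cv2.findContours(k,0,2);cc=max(cs,key=cv2.contourArea)
    r=cv2.minAreaRect(cc);print("handle px",r,)
    for zz in(.012,.046):
        print(cv2.minAreaRect(np.array([m(p[0],zz,c)[:2] for p in cc.astype(float)],np.float32)))
# hook: top
tc=lambda x,y:(105+x/6-.4,160+y/6-.4)
sc=lambda x,y:(205+x/5-.4,225+y/5-.4)
print("rod near handle,tip top",m(tc(302,293),.016),m(tc(86,329),.050))
print("rod near handle, tip side",m(sc(296,325),.016,s),m(sc(315,508),.05,s),m(sc(311,530),.016,s))
tg=lambda x,y:(185+x/4.5-.4,y/4.5-.4);sg=lambda x,y:(60+x/4-.4,100+y/4-.4)
for z in(.13,.16):
  a=m(tg(88,532),z);b=m(tg(675,470),z);d=a-b;print("ledge top",z,a,b,(a+b)/2,np.linalg.norm(d),np.degrees(np.arctan2(d[1],d[0])))
a=m(sg(497,432),.16,s);b=m(sg(557,88),.16,s);d=a-b;print("ledge side .16",a,b,(a+b)/2,np.linalg.norm(d),np.degrees(np.arctan2(d[1],d[0])))
print(m(sg(497,447),.13,s))
print("casing bottom front left corner",m(sg(422,538),0,s))
print("back-left ledge z.16?",m(tg(80,380),.16),m(tg(655,330),.16))
for n,p in(("sauce top",(133,117)),("sauce bot",(143,130)),("jar",(367,118))):print(n,m(p,0.08))
small=[m((170,312),.01),m((170,262),.01)];print("small len",np.linalg.norm(small[0]-small[1]))
```

```text
top board ((0.43527328968048096, 0.3083858788013458), (0.3382943570613861, 0.1979961097240448), 82.05464172363281)
handle px ((170.4759979248047, 204.86798095703125), (7.60263204574585, 31.573284149169922), 79.69515228271484)
((0.42844393849372864, 0.29446646571159363), (0.024822473526000977, 0.10318589955568314), 8.925934791564941)
((0.42577052116394043, 0.2887512743473053), (0.024288425222039223, 0.10096579045057297), 8.925975799560547)
side board ((0.4358590245246887, 0.3096274137496948), (0.3390392065048218, 0.1970728635787964), 82.04379272460938)
handle px ((262.2213134765625, 272.4344787597656), (33.498226165771484, 7.423930644989014), 84.80557250976562)
((0.42773640155792236, 0.2793823182582855), (0.02292056567966938, 0.11302012205123901), 9.213465690612793)
((0.42729923129081726, 0.29656675457954407), (0.022154344245791435, 0.10924200713634491), 9.213491439819336)
rod near handle,tip top [0.4177 0.3447 0.016 ] [0.3988 0.4545 0.05  ]
rod near handle, tip side [0.418  0.3386 0.016 ] [0.3989 0.4588 0.05  ] [0.3997 0.4597 0.016 ]
ledge top 0.13 [0.6837 0.1694 0.13  ] [ 0.7181 -0.2325  0.13  ] [ 0.7009 -0.0315  0.13  ] 0.40329215377728844 94.90448920322554
ledge top 0.16 [0.6759 0.1665 0.16  ] [ 0.7096 -0.2271  0.16  ] [ 0.6928 -0.0303  0.16  ] 0.39501811859884006 94.90448920322555
ledge side .16 [0.6766 0.1684 0.16  ] [ 0.7098 -0.2265  0.16  ] [ 0.6932 -0.0291  0.16  ] 0.396372508279195 94.79411547901495
[0.6825 0.161  0.13  ]
casing bottom front left corner [0.7634 0.1692 0.    ]
back-left ledge z.16? [0.7813 0.1709 0.16  ] [ 0.8079 -0.2184  0.16  ]
sauce top [0.7069 0.4022 0.08  ]
sauce bot [0.6633 0.3695 0.08  ]
jar [ 0.6851 -0.3435  0.08  ]
small len 0.16073966520334515
```

```bash
cat >> h.py <<'E'
def tool():
    from plant import get_state
    from scipy.spatial.transform import Rotation as Ro
    s=get_state();R=Ro.from_euler("xyz",s["eef_rot"],degrees=True).as_matrix()
    return s,R
def goto(P,zang=None):
    "print tool-axes shift to P and spin to bring tool z to world angle zang"
    s,R=tool();d=np.array(P)-s["tcp_pos"]
    za=np.degrees(np.arctan2(R[1,2],R[0,2]))
    out="t=%.2f pos=%s zang=%.2f F=%s w=%.4f J=%s\n"%(s["time_s"],np.round(s["tcp_pos"],4),za,np.round(s["contact_force"],1),s["gripper_width"],np.round(s["joints"],0))
    out+="tool shift %s"%np.round(R.T@d,4)
    if zang is not None:
        sp=-((zang-za+180)%360-180);out+=" spin deg %.2f rad %.4f"%(sp,np.radians(sp))
    print(out)
E
python3 - <<'E'
from h import *
t=load("top0");s=load("side0")
g=t["img"].astype(int).sum(2)//3
for c in(230,270,310):print(c,g[98:124,c])
g=s["img"].astype(int).sum(2)//3
for r in(140,170,195):print(r,g[r,165:210])
print(goto([.52,-.25,.22],189))
print(goto([.427,.29,.15],189))
E
```

```text
230 [146 144 144 149 148 145 151 153 149 150 151 154 152 145 149 146 151 127
  69  80 107 110 106 104 107 107]
270 [149 148 145 150 146 148 146 146 147 146 146 149 142  98  74  73  78  73
  72  72  83 107 108 107 104 110]
310 [148 145 150 146 143 147 148 150 147  81  73  70  72  72  73  73  71 110
 109 107 104 105 108 108 110 107]
140 [ 57  52 126 178 186 183 184 184 182 182 181 181 182 185 186 182 180 180
 179 179 182 184 183 183 181 182 182 179 183 186 177 115  91  90  92  90
 101 134 135 133 133 133 133 134 133]
170 [188 185 185 185 186 188 189 188 189 186 183 184 185 185 182 185 186 184
 184 184 185 183 182 183 186 169  99  91  91  91  91 104 136 135 133 136
 136 136 134 133 135 135 135 133 136]
195 [183 185 187 184 182 178 181 180 180 181 185 183 182 181 185 188 182 181
 184 184 184 158  99  89  90  89  87  99 133 132 132 132 133 137 136 136
 133 134 135 136 136 136 137 137 137]
t=0.15 pos=[ 0.1648 -0.6542  0.2258] zang=104.14 F=[-0.9  0.5 -0.4] w=0.0879 J=[-59.  21.   1.  -0. -70. -17.]
tool shift [ 0.0062 -0.4432  0.3052] spin deg -84.86 rad -1.4811
None
t=0.15 pos=[ 0.1648 -0.6542  0.2258] zang=104.14 F=[-0.9  0.5 -0.4] w=0.0879 J=[-59.  21.   1.  -0. -70. -17.]
tool shift [ 0.0769 -0.4849  0.8514] spin deg -84.86 rad -1.4811
None
```

Run:
```python
from h import *
t=load("top0");s=load("side0")
def sub(prof,lo,hi):# last falling crossing of mid
    m=(lo+hi)/2
    for i in range(len(prof)-1):
        if prof[i]>=m>prof[i+1]:r=i+(prof[i]-m)/(prof[i]-prof[i+1])
    return r
def plane(c,pts):
    D=np.array([ray(c,p)[1] for p in pts]);D/=np.linalg.norm(D,axis=1)[:,None]
    n=np.linalg.svd(D)[2][-1];return n,n@c["world_from_camera"][:3,3],np.abs(D@n).max()
g=t["img"].astype(float).mean(2);gs=s["img"].astype(float).mean(2)
pt=[(c,98+sub(g[98:122,c],75,148)) for c in range(215,325,4)]
ps=[(165+sub(gs[r,165:205],91,183),r) for r in range(132,200,3)]
n1,d1,e1=plane(t,pt);n2,d2,e2=plane(s,ps);print(e1,e2)
u=np.cross(n1,n2);u/=np.linalg.norm(u);print("dir",u)
for y in(-.03,.17,-.23):
    X=np.linalg.solve(np.array([n1,n2,[0,1,0]]),[d1,d2,y]);print(X)
```

```text
0.0004635909554000758 0.019892862955633344
dir [-0.23006343  0.74571426  0.62528478]
[ 0.68072565 -0.03        0.2030504 ]
[0.61902281 0.17       0.3707513 ]
[ 0.74242849 -0.23        0.03534949]
```

>>> play_rows(
  series=[0,-0.0415,0.03,-0.1,0,-0.0415,0.03,-0.1,0,-0.0415,0.03,-0.1,0,-0.0415,0.03,-0.1,0,-0.0415,0.03,-0.1],
  jaw=100,
)

```text
time_s: 0.57
tcp_pos: [0.2642, -0.4717, 0.2259]
eef_rot: [2.1, 90.0, 135.1]
contact_force: [1.1, 0.2, 0.0]
gripper_width: 0.0879
```

Run:
```python
from h import *
t=load("top0");s=load("side0")
def plane(c,pts):
    D=np.array([ray(c,p)[1] for p in pts]);D/=np.linalg.norm(D,axis=1)[:,None]
    n=np.linalg.svd(D)[2][-1];return n,n@c["world_from_camera"][:3,3],np.abs(D@n).max()
g=t["img"].astype(float).mean(2);gs=s["img"].astype(float).mean(2)
def sub(p,m):
    for i in range(len(p)-1):
        if p[i]>=m>p[i+1] and p[i+1:].min()>0:return i+(p[i]-m)/(p[i]-p[i+1])
pt=[(c,98+sub(g[98:122,c],112)) for c in range(215,325,4)]
ps=[(172+sub(gs[r,172:205],145),r) for r in range(132,200,3)]
n1,d1,e1=plane(t,pt);n2,d2,e2=plane(s,ps);print(e1,e2,[round(p[0],1) for p in ps])
u=np.cross(n1,n2);print("dir",u/np.linalg.norm(u))
for y in(-.03,.17,-.23):print(np.linalg.solve(np.array([n1,n2,[0,1,0]]),[d1,d2,y]))
for z in(.13,.16):
  for n,d in((n1,d1),(n2,d2)):
    a=[np.linalg.solve(np.array([n,[0,1,0],[0,0,1]]),[d,y,z])[0] for y in(-.23,-.03,.17)];print(z,np.round(a,4))
goto([.427,.29,.15],189)
```

```text
0.0004629839253980635 0.0005271901647667805 [np.float64(197.3), np.float64(196.5), np.float64(196.2), np.float64(195.4), np.float64(195.1), np.float64(194.4), np.float64(193.9), np.float64(193.4), np.float64(192.8), np.float64(192.3), np.float64(191.7), np.float64(191.3), np.float64(190.6), np.float64(190.3), np.float64(189.6), np.float64(189.3), np.float64(188.5), np.float64(188.3), np.float64(187.5), np.float64(187.3), np.float64(186.4), np.float64(186.2), np.float64(185.5)]
dir [ 0.07166304 -0.99637487  0.04584253]
[ 0.69939415 -0.03        0.1333631 ]
[0.6850094  0.17       0.12416124]
[ 0.71377891 -0.23        0.14256497]
0.13 [0.7171 0.7003 0.6834]
0.13 [0.7168 0.7002 0.6836]
0.16 [0.7091 0.6923 0.6754]
0.16 [0.7096 0.693  0.6764]
t=0.57 pos=[ 0.2642 -0.4717  0.2259] zang=133.07 F=[1.1 0.2 0. ] w=0.0879 J=[-40.   8. -16.  -0. -66.  -7.]
tool shift [ 0.0762 -0.6391  0.4452] spin deg -55.93 rad -0.9761
```

>>> play_rows(
  series=[0.005,-0.0365,0.038,-0.11,0.005,-0.034,0.04,-0.11,0.005,-0.029,0.041,-0.11,0.005,-0.024,0.041,-0.11,0.005,-0.02,0.041,-0.11],
)

```text
time_s: 0.98
tcp_pos: [0.1938, -0.2842, 0.2049]
eef_rot: [-22.4, 90.0, 142.3]
contact_force: [0.9, 1.5, 1.6]
gripper_width: 0.0875
```

Run:
```python
from h import *
goto([.42,-.03,.2],189)
```

```text
t=0.98 pos=[ 0.1938 -0.2842  0.2049] zang=164.67 F=[0.9 1.5 1.6] w=0.0875 J=[-22. -13. -39.  -0. -64.   7.]
tool shift [ 0.0049 -0.305  -0.151 ] spin deg -24.33 rad -0.4247
```

>>> play_rows(
  series=[0,-0.04,-0.02,0,0,-0.04,-0.02,0,0,-0.04,-0.02,0,0,-0.04,-0.02,0,0,-0.04,-0.02,0],
)

```text
time_s: 1.4
tcp_pos: [0.3351, -0.1296, 0.2062]
eef_rot: [-152.3, 89.9, 12.0]
contact_force: [0.8, -1.4, -0.5]
gripper_width: 0.0877
```

Run:
```python
from h import *
goto([.427,.29,.12],189)
```

```text
t=1.40 pos=[ 0.3351 -0.1296  0.2062] zang=164.33 F=[ 0.8 -1.4 -0.5] w=0.0877 J=[ 11. -11. -37.  -0. -64. -27.]
tool shift [ 0.0866 -0.4287  0.0251] spin deg -24.67 rad -0.4306
```

>>> play_rows(
  series=[0,-0.041,-0.007,0,0,-0.041,-0.007,0,0,-0.041,-0.007,0,0,-0.041,-0.007,0,0,-0.041,0,0],
)

```text
time_s: 1.82
tcp_pos: [0.4177, 0.0605, 0.2057]
eef_rot: [-153.1, 90.0, 11.2]
contact_force: [0.7, 0.3, 0.1]
gripper_width: 0.0877
```

>>> play_rows(
  series=[0.012,-0.041,0.012,0,0.012,-0.041,0.012,0,0.012,-0.041,0.012,0,0.012,-0.041,0.012,0,0.012,-0.041,0.012,0],
)

```text
time_s: 2.23
tcp_pos: [0.4141, 0.2608, 0.1488]
eef_rot: [-104.1, 90.0, 60.3]
contact_force: [0.4, 0.4, 0.5]
gripper_width: 0.0875
```

>>> play_rows(
  series=[0,0,0,-0.12,0,0,0,-0.12,0,0,0,-0.12,0,0,0,-0.07,0,0,0,0],
)

```text
time_s: 2.65
tcp_pos: [0.4145, 0.2588, 0.1491]
eef_rot: [40.9, 90.0, -130.0]
contact_force: [-0.4, -0.2, 0.8]
gripper_width: 0.088
```

Run:
```python
from h import *
goto([.4265,.29,.06],189)
from plant import capture
for n in("top","wrist","side"):
    c=capture(n);cv2.imwrite(f"pics/{n}1.png",c["img"]);pickle.dump(c,open(n+"1.pkl","wb"))
```

```text
t=2.65 pos=[0.4145 0.2588 0.1491] zang=-170.86 F=[-0.4 -0.2  0.8] w=0.0880 J=[ 55.   7. -29.  -0. -55. -46.]
tool shift [ 0.089  -0.029  -0.0168] spin deg 0.14 rad 0.0024
```

View pics/wrist1.png

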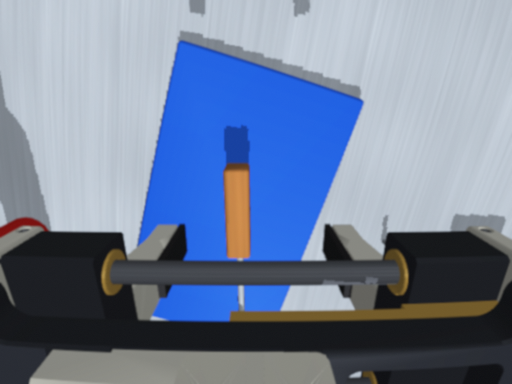

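Run:
```python
from h import *
c=load("wrist1")
hsv=cv2.cvtColor(c["img"],cv2.COLOR_BGR2HSV)
k=((hsv[...,0]>5)&(hsv[...,0]<22)&(hsv[...,1]>100)).astype(np.uint8);k[265:]=0;k[:,:180]=0;k[:,320:]=0
cs,_=cv2.findContours(k,0,2);cc=max(cs,key=cv2.contourArea);print(cv2.boundingRect(cc))
r=cv2.minAreaRect(np.array([onz(c,p[0],.046)[:2] for p in cc.astype(float)],np.float32));print(r,cv2.boxPoints(r))
print(onz(c,(237,173),.046),onz(c,(238,258),.046))
```

```text
(224, 164, 26, 94)
((0.4284427762031555, 0.28543758392333984), (0.023813067004084587, 0.10210895538330078), 9.249360084533691) [[0.408485   0.3339145 ]
 [0.42489713 0.23313315]
 [0.44840056 0.23696068]
 [0.43198842 0.33774203]]
[0.43420622 0.24375933 0.046     ] [0.42048442 0.33708605 0.046     ]
```

>>> play_rows(
  series=[0.02,-0.009,-0.006,0,0.02,-0.009,-0.006,0,0.02,-0.009,-0.0055,0,0.018,0,0,0,0.015,0,0,0],
)

```text
time_s: 3.22
tcp_pos: [0.4278, 0.2882, 0.055]
eef_rot: [39.1, 90.0, -132.1]
contact_force: [-0.5, -0.4, -0.6]
gripper_width: 0.0872
```

>>> play_rows(
  series=[0.015,0,0,0,0.012,0,0,0,0.008,0,0,0,0.003,0,0,0,0,0,0,0],
)

```text
time_s: 3.63
tcp_pos: [0.4277, 0.2878, 0.0179]
eef_rot: [47.4, 89.9, -123.7]
contact_force: [-0.5, 0.3, 0.3]
gripper_width: 0.0876
```

Run:
```python
from h import *
goto([.4275,.288,.017],189)
```

```text
t=3.63 pos=[0.4277 0.2878 0.0179] zang=-171.12 F=[-0.5  0.3  0.3] w=0.0876 J=[ 56.  19. -34.   0. -37. -47.]
tool shift [ 0.0009 -0.0002  0.0002] spin deg -0.12 rad -0.0021
```

>>> play_rows(
  series=[0,0,0,0,0,0,0,0,0,0,0,0,0,0,0,0,0,0,0,0],
  jaw=0,
  squeeze=80,
)

```text
time_s: 4.05
tcp_pos: [0.428, 0.2884, 0.0188]
eef_rot: [-134.7, 89.9, 54.2]
contact_force: [-0.7, -0.3, 0.5]
gripper_width: 0.0597
```

>>> play_rows(
  series=[0,0,0,0,0,0,0,0,0,0,0,0,0,0,0,0,0,0,0,0],
)

```text
time_s: 4.47
tcp_pos: [0.4278, 0.2882, 0.0183]
eef_rot: [115.5, 90.0, -55.5]
contact_force: [0.8, -1.0, 0.1]
gripper_width: 0.0267
```

>>> play_rows(
  series=[-0.005,0,0,0,-0.01,0,0,0,-0.02,0,0,0,-0.03,0,0,0,-0.03,0,0,0],
)

```text
time_s: 4.88
tcp_pos: [0.4273, 0.2874, 0.1145]
eef_rot: [45.4, 89.9, -125.7]
contact_force: [0.8, 0.9, -1.6]
gripper_width: 0.0257
```

Run:
```python
from h import *
goto([.49,-.05,.12],95)
from plant import capture
c=capture("wrist");cv2.imwrite(f"pics/wrist2.png",c["img"]);pickle.dump(c,open("wrist2.pkl","wb"))
c=capture("side");cv2.imwrite(f"pics/side2.png",c["img"]);pickle.dump(c,open("side2.pkl","wb"))
```

```text
t=4.88 pos=[0.4273 0.2874 0.1145] zang=-171.06 F=[ 0.8  0.9 -1.6] w=0.0257 J=[ 56.  12. -28.  -0. -51. -47.]
tool shift [-0.005   0.3431 -0.0095] spin deg 93.94 rad 1.6395
```

View pics/wrist2.png

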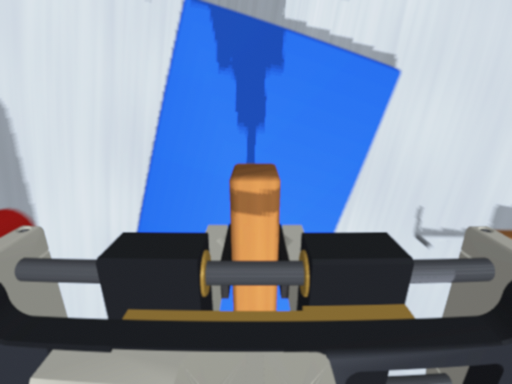

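View pics/side2.png

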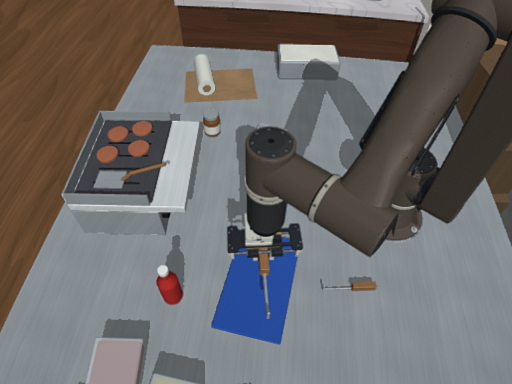

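Run:
```python
from h import *
c=load("side2")
cv2.imwrite("pics/s2c.png",cv2.resize(c["img"][230:330,220:310],None,fx=6,fy=6,interpolation=2))
for yaw in(98.94,):
  d=np.array([np.cos(np.radians(yaw)),np.sin(np.radians(yaw)),0])
  print(proj(c,np.array([.4273,.2874,.1465])+.17*d),proj(c,np.array([.4273,.2874,.1125])+.17*d))
```

```text
[268.55427424 311.83876043] [267.97104496 316.68750079]
```

View pics/s2c.png

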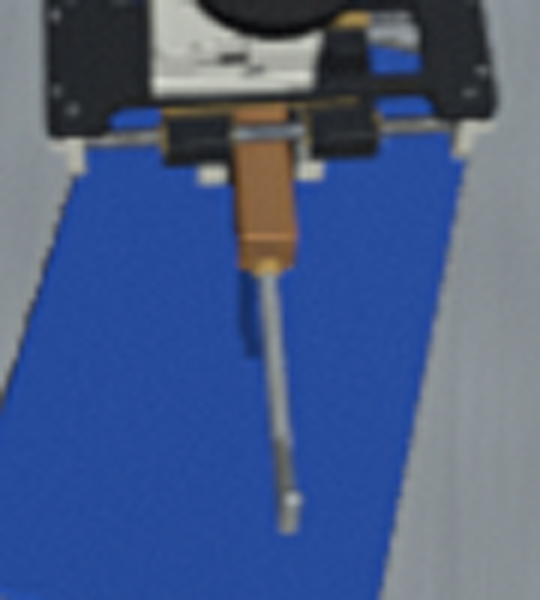

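>>> play_rows(
  series=[0,0.02,-0.002,0,0,0.04,-0.004,0,0,0.04,-0.004,0,0,0.04,-0.004,0,0,0.04,-0.004,0],
)

```text
time_s: 5.4
tcp_pos: [0.4733, 0.1115, 0.1137]
eef_rot: [-133.1, 90.0, 55.9]
contact_force: [1.8, 0.2, -1.7]
gripper_width: 0.0255
```

>>> play_rows(
  series=[0,0.04,-0.004,0,0,0.03,-0.004,0,0,0,0,0.06,0,0,0,0.115,0,0,0,0.12],
)

```text
time_s: 5.82
tcp_pos: [0.4922, 0.0441, 0.1135]
eef_rot: [0.1, 90.0, 171.7]
contact_force: [0.7, 0.9, -2.3]
gripper_width: 0.0257
```

>>> play_rows(
  series=[0,0,0,0.12,0,0,0,0.12,0,0,0,0.12,0,0,0,0.12,0,0,0,0.12],
)

```text
time_s: 6.23
tcp_pos: [0.492, 0.0451, 0.1135]
eef_rot: [34.6, 90.0, 171.9]
contact_force: [-0.3, -0.2, -2.0]
gripper_width: 0.0255
```

>>> play_rows(
  series=[0,0,0,0.12,0,0,0,0.12,0,0,0,0.12,0,0,0,0.12,0,0,0,0.12],
)

```text
time_s: 6.65
tcp_pos: [0.492, 0.0451, 0.1135]
eef_rot: [54.3, 90.0, 157.2]
contact_force: [0.5, -0.3, -1.4]
gripper_width: 0.026
```

```bash
cat >> h.py <<'E'
O=np.array([.7851,-.0244]);Y=np.radians(4.81);G=np.array([[np.cos(Y),-np.sin(Y)],[np.sin(Y),np.cos(Y)]])
def gw(px,py,L=.171): # prong griddle coords -> TCP world
    return O+G@np.array([px-L,py])
def where(L=.171,off=90.0):
    s,R=tool();za=np.degrees(np.arctan2(R[1,2],R[0,2]));hy=np.radians(za-off)
    tip=s["tcp_pos"][:2]+L*np.array([np.cos(hy),np.sin(hy)])
    f=G.T@s["contact_force"][:2]
    print("t=%.2f prong g=(%.1f,%.1f)mm yaw err %.2f tcpz=%.4f Fg=%s Fz=%.1f"%(s["time_s"],*(1000*(G.T@(tip-O))),np.degrees(hy-Y),s["tcp_pos"][2],np.round(f,1),s["contact_force"][2]))
E
python3 - <<'E'
from h import *
goto([*gw(-.115,.093),.066],94.8);where()
E
```

```text
t=6.65 pos=[0.492  0.0451 0.1135] zang=102.93 F=[ 0.5 -0.3 -1.4] w=0.0260 J=[  28.   10.  -31.   -0.  -50. -105.]
tool shift [ 0.0475 -0.0001 -0.0009] spin deg 8.13 rad 0.1419
t=6.65 prong g=(-116.9,118.0)mm yaw err 8.12 tcpz=0.1135 Fg=[ 0.5 -0.3] Fz=-1.4
```

>>> play_rows(
  series=[0.012,0,0,0.07,0.012,0,0,0.072,0.012,0,0,0,0.009,0,0,0,0.003,0,0,0],
)

```text
time_s: 7.07
tcp_pos: [0.4914, 0.0448, 0.0642]
eef_rot: [105.3, 89.9, -159.6]
contact_force: [0.3, -0.2, -1.6]
gripper_width: 0.0256
```

Run:
```python
from h import *
goto([*gw(-.115,.093),.066],94.8);where()
from plant import capture
for n in("top","side"):
    c=capture(n);cv2.imwrite(f"pics/{n}3.png",c["img"]);pickle.dump(c,open(n+"3.pkl","wb"))
im=load("side3")["img"];cv2.imwrite("pics/s3c.png",cv2.resize(im[100:260,120:330],None,fx=3.5,fy=3.5,interpolation=2))
im=load("top3")["img"];cv2.imwrite("pics/t3c.png",cv2.resize(im[80:220,180:350],None,fx=4,fy=4,interpolation=2))
```

```text
t=7.07 pos=[0.4914 0.0448 0.0642] zang=95.15 F=[ 0.3 -0.2 -1.6] w=0.0256 J=[  28.   14.  -34.   -0.  -43. -113.]
tool shift [-0.0018 -0.0008 -0.0006] spin deg 0.35 rad 0.0062
t=7.07 prong g=(-115.9,94.6)mm yaw err 0.34 tcpz=0.0642 Fg=[ 0.3 -0.3] Fz=-1.6
```

View pics/s3c.png

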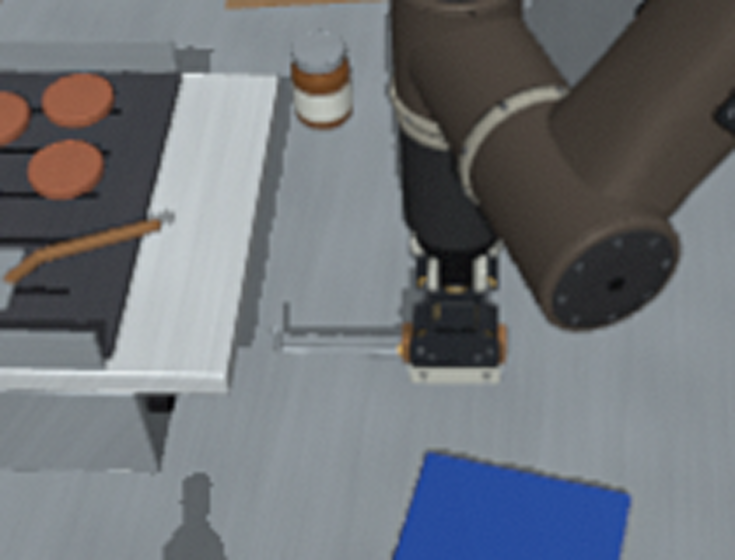

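View pics/t3c.png

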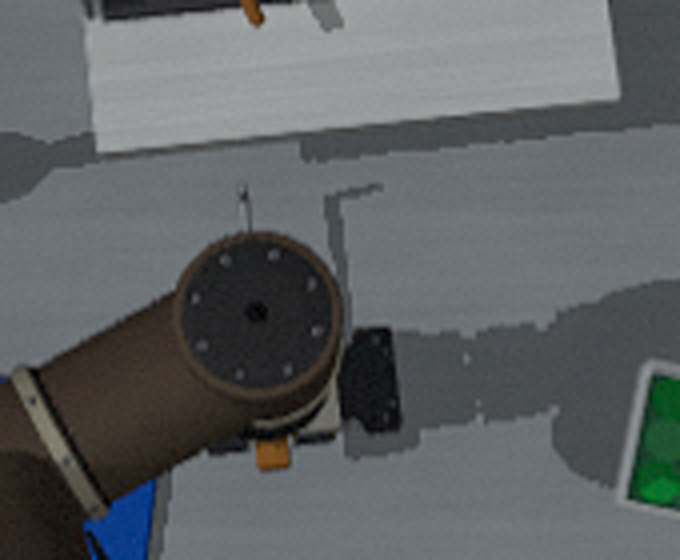

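Run:
```python
from h import *
t=load("top3");s=load("side3")
a=onz(t,(240.4,126.6),.096);print("top",1000*(G.T@(a[:2]-O)))
b=onz(s,(120+279/3.5-.4,100+327/3.5-.4),.096);print("side",1000*(G.T@(b[:2]-O)))
```

```text
top [-116.36093815   94.22580613]
side [-119.6465182    92.42938914]
```

>>> play_rows(
  series=[-0.002,-0.01,0,0,0,-0.015,0,0,0,-0.015,0,0,0,-0.015,0,0,0,-0.01,0,0],
)

```text
time_s: 7.58
tcp_pos: [0.5596, 0.0515, 0.0683]
eef_rot: [-82.6, 89.9, 12.6]
contact_force: [0.6, -0.1, -1.8]
gripper_width: 0.0255
```

Run:
```python
from h import *
where()
```

```text
t=7.58 prong g=(-47.3,95.6)mm yaw err 0.37 tcpz=0.0683 Fg=[ 0.6 -0.1] Fz=-1.8
```

>>> play_rows(
  series=[0,-0.005,0,0,0,-0.005,0,0,0,-0.004,0,0,0,-0.003,0,0,0,-0.002,0,0],
)

```text
time_s: 8.0
tcp_pos: [0.5761, 0.0527, 0.0674]
eef_rot: [74.8, 90.0, 169.9]
contact_force: [0.2, 0.6, -2.9]
gripper_width: 0.0255
```

>>> play_rows(
  series=[0,-0.001,0,0,0,-0.001,0,0,0,-0.001,0,0,0,-0.001,0,0,0,0,0,0],
)

```text
time_s: 8.42
tcp_pos: [0.5801, 0.0531, 0.0674]
eef_rot: [-85.3, 90.0, 9.9]
contact_force: [0.5, -0.9, -1.9]
gripper_width: 0.0258
```

Run:
```python
from h import *
where()
```

```text
t=8.42 prong g=(-26.8,95.5)mm yaw err 0.34 tcpz=0.0674 Fg=[ 0.4 -0.9] Fz=-1.9
```

Advance 1 mm rows, reading the force each call.

>>> play_rows(
  series=[0,-0.001,0,0,0,-0.001,0,0,0,-0.001,0,0,0,-0.001,0,0,0,0,0,0],
)

```text
time_s: 8.83
tcp_pos: [0.5842, 0.0535, 0.0673]
eef_rot: [-90.4, 90.0, 4.7]
contact_force: [-0.2, 0.4, -2.2]
gripper_width: 0.0258
```

>>> play_rows(
  series=[0,-0.001,0,0,0,-0.001,0,0,0,-0.001,0,0,0,0,0,0,0,0,0,0],
)

```text
time_s: 9.25
tcp_pos: [0.587, 0.0537, 0.0672]
eef_rot: [98.1, 90.0, -166.8]
contact_force: [0.1, 1.2, -1.7]
gripper_width: 0.0252
```

>>> play_rows(
  series=[0,-0.001,0,0,0,-0.001,0,0,0,-0.001,0,0,0,0,0,0,0,0,0,0],
)

```text
time_s: 9.67
tcp_pos: [0.5888, 0.0537, 0.067]
eef_rot: [98.0, 89.9, -166.9]
contact_force: [-5.6, 0.2, -0.0]
gripper_width: 0.0258
```

>>> play_rows(
  series=[0,-0.001,0,0,0,-0.001,0,0,0,0,0,0,0,0,0,0,0,0,0,0],
)

```text
time_s: 10.08
tcp_pos: [0.5889, 0.0534, 0.0666]
eef_rot: [97.3, 89.7, -167.6]
contact_force: [-10.4, -0.2, 2.7]
gripper_width: 0.0258
```

>>> play_rows(
  series=[0,0.003,0,0,0,0.004,0,0,0,0.003,0,0,0,0.002,0,0,0,0,0,0],
)

```text
time_s: 10.5
tcp_pos: [0.5798, 0.0531, 0.0675]
eef_rot: [-67.6, 90.0, 27.6]
contact_force: [0.1, 0.4, -2.6]
gripper_width: 0.0254
```

Run:
```python
from h import *
where()
```

```text
t=10.50 prong g=(-27.1,95.5)mm yaw err 0.34 tcpz=0.0675 Fg=[0.1 0.4] Fz=-2.6
```

>>> play_rows(
  series=[0,0,-0.002,0,0,0,-0.002,0,0,0,-0.002,0,0,0,-0.002,0,0,0,-0.001,0],
)

```text
time_s: 10.92
tcp_pos: [0.5809, 0.0438, 0.0673]
eef_rot: [141.2, 90.0, -123.6]
contact_force: [0.4, -0.5, -2.0]
gripper_width: 0.0259
```

>>> play_rows(
  series=[0,0,-0.001,0,0,0,-0.001,0,0,0,-0.001,0,0,0,-0.001,0,0,0,-0.001,0],
)

```text
time_s: 11.33
tcp_pos: [0.5813, 0.0391, 0.0673]
eef_rot: [-65.6, 90.0, 29.5]
contact_force: [-0.1, 0.8, -1.9]
gripper_width: 0.0256
```

>>> play_rows(
  series=[0,0,-0.001,0,0,0,-0.001,0,0,0,-0.001,0,0,0,-0.001,0,0,0,-0.001,0],
)

```text
time_s: 11.75
tcp_pos: [0.5817, 0.0341, 0.0673]
eef_rot: [65.1, 90.0, 160.2]
contact_force: [-0.1, 0.5, -2.0]
gripper_width: 0.0257
```

>>> play_rows(
  series=[0,0,-0.0012,0,0,0,-0.0012,0,0,0,-0.0012,0,0,0,-0.0012,0,0,0,-0.0012,0],
)

```text
time_s: 12.17
tcp_pos: [0.5823, 0.0281, 0.0673]
eef_rot: [-70.1, 90.0, 25.0]
contact_force: [0.0, 0.3, -2.2]
gripper_width: 0.0257
```

>>> play_rows(
  series=[0,0,-0.0012,0,0,0,-0.0012,0,0,0,-0.0012,0,0,0,-0.0012,0,0,0,-0.0012,0],
)

```text
time_s: 12.58
tcp_pos: [0.5828, 0.0221, 0.0673]
eef_rot: [104.6, 90.0, -160.3]
contact_force: [-0.1, 0.1, -1.5]
gripper_width: 0.0256
```

>>> play_rows(
  series=[0,0,-0.0012,0,0,0,-0.0012,0,0,0,-0.0012,0,0,0,-0.0012,0,0,0,-0.0012,0],
)

```text
time_s: 13.0
tcp_pos: [0.5833, 0.0161, 0.0673]
eef_rot: [94.8, 90.0, -170.1]
contact_force: [-0.9, 0.5, -1.7]
gripper_width: 0.0256
```

>>> play_rows(
  series=[0,0,-0.0012,0,0,0,-0.0012,0,0,0,-0.0012,0,0,0,-0.0012,0,0,0,-0.0012,0],
)

```text
time_s: 13.42
tcp_pos: [0.5839, 0.0102, 0.0673]
eef_rot: [-29.0, 90.0, 66.2]
contact_force: [-0.0, -0.0, -1.7]
gripper_width: 0.0256
```

>>> play_rows(
  series=[0,0,-0.0012,0,0,0,-0.0012,0,0,0,-0.0012,0,0,0,-0.0012,0,0,0,-0.0012,0],
)

```text
time_s: 13.83
tcp_pos: [0.5844, 0.0042, 0.0673]
eef_rot: [-138.3, 90.0, -43.2]
contact_force: [0.5, 0.2, -1.7]
gripper_width: 0.0259
```

>>> play_rows(
  series=[0,0,-0.0012,0,0,0,-0.0012,0,0,0,-0.0012,0,0,0,-0.0012,0,0,0,-0.0012,0],
)

```text
time_s: 14.25
tcp_pos: [0.5849, -0.0018, 0.0673]
eef_rot: [135.3, 90.0, -129.6]
contact_force: [-0.2, 0.5, -2.3]
gripper_width: 0.0257
```

>>> play_rows(
  series=[0,0,-0.0012,0,0,0,-0.0012,0,0,0,-0.0012,0,0,0,-0.0012,0,0,0,-0.0012,0],
)

```text
time_s: 14.67
tcp_pos: [0.5855, -0.0078, 0.0673]
eef_rot: [108.3, 90.0, -156.6]
contact_force: [0.6, -0.7, -1.8]
gripper_width: 0.0259
```

>>> play_rows(
  series=[0,0,-0.0012,0,0,0,-0.0012,0,0,0,-0.0012,0,0,0,-0.0012,0,0,0,-0.0012,0],
)

```text
time_s: 15.08
tcp_pos: [0.586, -0.0137, 0.0673]
eef_rot: [-77.7, 90.0, 17.4]
contact_force: [0.2, -0.1, -1.2]
gripper_width: 0.0258
```

>>> play_rows(
  series=[0,0,-0.0012,0,0,0,-0.0012,0,0,0,-0.0012,0,0,0,-0.0012,0,0,0,-0.0012,0],
)

```text
time_s: 15.5
tcp_pos: [0.5866, -0.0197, 0.0673]
eef_rot: [-153.3, 90.0, -58.1]
contact_force: [-0.2, -0.7, -1.8]
gripper_width: 0.0258
```

Run:
```python
from h import *
where()
```

```text
t=15.50 prong g=(-26.4,22.3)mm yaw err 0.34 tcpz=0.0673 Fg=[-0.2 -0.7] Fz=-1.8
```

>>> play_rows(
  series=[0,0,-0.0012,0,0,0,-0.0012,0,0,0,-0.0012,0,0,0,-0.0012,0,0,0,-0.0012,0],
)

```text
time_s: 15.92
tcp_pos: [0.5871, -0.0257, 0.0673]
eef_rot: [81.8, 90.0, 176.9]
contact_force: [-0.3, 0.9, -1.4]
gripper_width: 0.0253
```

>>> play_rows(
  series=[0,0,-0.0012,0,0,0,-0.0012,0,0,0,-0.0012,0,0,0,-0.0012,0,0,0,-0.0012,0],
)

```text
time_s: 16.33
tcp_pos: [0.5877, -0.0316, 0.0673]
eef_rot: [-65.4, 90.0, 29.7]
contact_force: [-0.4, -0.3, -1.4]
gripper_width: 0.0255
```

>>> play_rows(
  series=[0,0,-0.0012,0,0,0,-0.0012,0,0,0,-0.0012,0,0,0,-0.0012,0,0,0,-0.0012,0],
)

```text
time_s: 16.75
tcp_pos: [0.5882, -0.0376, 0.0673]
eef_rot: [-89.6, 90.0, 5.5]
contact_force: [-0.4, 0.5, -1.9]
gripper_width: 0.0255
```

>>> play_rows(
  series=[0,0,-0.0012,0,0,0,-0.0012,0,0,0,-0.0012,0,0,0,-0.0012,0,0,0,-0.0012,0],
)

```text
time_s: 17.17
tcp_pos: [0.5887, -0.0433, 0.0673]
eef_rot: [-7.0, 90.0, 88.2]
contact_force: [0.2, 3.9, -1.8]
gripper_width: 0.0254
```

>>> play_rows(
  series=[0,0,0,0,0,0,0,0,0,0,0,0,0,0,0,0,0,0,0,0],
)

```text
time_s: 17.58
tcp_pos: [0.5887, -0.0433, 0.0673]
eef_rot: [7.7, 90.0, 102.9]
contact_force: [-0.8, 3.6, -1.2]
gripper_width: 0.0257
```

Run:
```python
from h import *
where()
s,_=tool();print(s["moment"])
```

```text
t=17.58 prong g=(-26.3,-1.3)mm yaw err 0.35 tcpz=0.0673 Fg=[-0.5  3.7] Fz=-1.2
[1.3399403  0.30364108 0.70356978]
```

>>> play_rows(
  series=[0,0,0.002,0,0,0,0.002,0,0.01,0,0,0,0.011,0,0,0,0.011,0,0,0],
)

```text
time_s: 18.0
tcp_pos: [0.588, -0.0397, 0.0341]
eef_rot: [84.8, 90.0, 180.0]
contact_force: [-0.7, -0.4, -1.9]
gripper_width: 0.0255
```

>>> play_rows(
  series=[0,0,-0.006,0,0,0,-0.007,0,0,0,-0.007,0,0,0,-0.007,0,0,0,0,0],
)

```text
time_s: 18.42
tcp_pos: [0.5911, -0.0679, 0.0356]
eef_rot: [-100.6, 90.0, -5.5]
contact_force: [0.3, -0.4, -1.5]
gripper_width: 0.0258
```

Run:
```python
from h import *
where()
```

```text
t=18.42 prong g=(-26.0,-26.3)mm yaw err 0.26 tcpz=0.0356 Fg=[ 0.3 -0.4] Fz=-1.5
```

>>> play_rows(
  series=[-0.003,0,0.001,0,-0.003,0,0,0,-0.003,0,0,0,-0.003,0,0,0,-0.003,0,0,0],
)

```text
time_s: 18.83
tcp_pos: [0.5908, -0.0651, 0.0509]
eef_rot: [-80.5, 90.0, 14.6]
contact_force: [-0.3, 0.5, -1.4]
gripper_width: 0.0258
```

>>> play_rows(
  series=[-0.002,0,0,0,-0.002,0,0,0,-0.002,0,0,0,0,0,0,0,0,0,0,0],
)

```text
time_s: 19.25
tcp_pos: [0.5907, -0.0653, 0.0564]
eef_rot: [-77.6, 90.0, 17.5]
contact_force: [0.7, 0.6, -0.9]
gripper_width: 0.0256
```

>>> play_rows(
  series=[-0.003,0,0,0,-0.003,0,0,0,-0.003,0,0,0,-0.002,0,0,0,0,0,0,0],
)

```text
time_s: 19.67
tcp_pos: [0.5911, -0.0654, 0.068]
eef_rot: [-88.2, 89.9, 6.9]
contact_force: [-0.4, 0.2, -1.9]
gripper_width: 0.0254
```

Run:
```python
from h import *
where()
```

```text
t=19.67 prong g=(-25.8,-23.5)mm yaw err 0.34 tcpz=0.0680 Fg=[-0.4  0.2] Fz=-1.9
```

>>> play_rows(
  series=[0,0.002,0,0,0,0.002,0,0,0,0.002,0,0,0,0.002,0,0,0,0.001,0,0],
)

```text
time_s: 20.08
tcp_pos: [0.5812, -0.0663, 0.0672]
eef_rot: [87.5, 90.0, -177.3]
contact_force: [0.4, 0.6, -2.8]
gripper_width: 0.0256
```

>>> play_rows(
  series=[0,0.001,0,0,0,0.001,0,0,0,0.001,0,0,0,0.001,0,0,0,0.001,0,0],
)

```text
time_s: 20.5
tcp_pos: [0.5777, -0.0665, 0.0676]
eef_rot: [-89.8, 89.9, 5.4]
contact_force: [5.3, -1.2, -3.7]
gripper_width: 0.0254
```

>>> play_rows(
  series=[0,0.001,0,0,0,0.001,0,0,0,0.001,0,0,0,0.001,0,0,0,0.001,0,0],
)

```text
time_s: 20.92
tcp_pos: [0.5739, -0.0668, 0.0678]
eef_rot: [-89.8, 89.8, 5.3]
contact_force: [7.0, 0.3, -5.5]
gripper_width: 0.0257
```

Run:
```python
from h import *
where()
```

```text
t=20.92 prong g=(-43.1,-23.4)mm yaw err 0.36 tcpz=0.0678 Fg=[ 7.  -0.3] Fz=-5.5
```

Sliding at 7 N, which matches the tray's friction. I'll continue at a steady pace.

>>> play_rows(
  series=[0,0.002,0,0,0,0.002,0,0,0,0.002,0,0,0,0.002,0,0,0,0.002,0,0],
)

```text
time_s: 21.33
tcp_pos: [0.564, -0.0676, 0.0678]
eef_rot: [-89.6, 89.8, 5.6]
contact_force: [8.3, -0.6, -5.2]
gripper_width: 0.0257
```

>>> play_rows(
  series=[0,0.002,0,0,0,0.002,0,0,0,0.002,0,0,0,0.002,0,0,0,0.002,0,0],
)

```text
time_s: 21.75
tcp_pos: [0.554, -0.0685, 0.0679]
eef_rot: [-89.5, 89.8, 5.7]
contact_force: [8.0, -0.0, -4.6]
gripper_width: 0.0259
```

>>> play_rows(
  series=[0,0.002,0,0,0,0.002,0,0,0,0.002,0,0,0,0.002,0,0,0,0.002,0,0],
)

```text
time_s: 22.17
tcp_pos: [0.5441, -0.0694, 0.0679]
eef_rot: [-89.1, 89.8, 6.1]
contact_force: [7.0, 0.2, -5.7]
gripper_width: 0.0258
```

Run:
```python
from h import *
where()
```

```text
t=22.17 prong g=(-73.0,-23.5)mm yaw err 0.37 tcpz=0.0679 Fg=[ 7.  -0.4] Fz=-5.7
```

>>> play_rows(
  series=[0,0.002,0,0,0,0.002,0,0,0,0.002,0,0,0,0.002,0,0,0,0.002,0,0],
)

```text
time_s: 22.58
tcp_pos: [0.5341, -0.0702, 0.0679]
eef_rot: [-88.7, 89.8, 6.5]
contact_force: [7.7, 0.4, -5.0]
gripper_width: 0.0257
```

>>> play_rows(
  series=[0,0.002,0,0,0,0.002,0,0,0,0.002,0,0,0,0.002,0,0,0,0.002,0,0],
)

```text
time_s: 23.0
tcp_pos: [0.5241, -0.0711, 0.0679]
eef_rot: [-88.6, 89.8, 6.5]
contact_force: [7.2, 0.4, -5.2]
gripper_width: 0.0254
```

>>> play_rows(
  series=[0,0.002,0,0,0,0.002,0,0,0,0.002,0,0,0,0.002,0,0,0,0.002,0,0],
)

```text
time_s: 23.42
tcp_pos: [0.5142, -0.072, 0.0679]
eef_rot: [-88.3, 89.8, 6.9]
contact_force: [7.1, 0.9, -5.3]
gripper_width: 0.0258
```

>>> play_rows(
  series=[0,0.002,0,0,0,0.002,0,0,0,0.002,0,0,0,0.002,0,0,0,0.002,0,0],
)

```text
time_s: 23.83
tcp_pos: [0.5043, -0.0729, 0.0679]
eef_rot: [-88.3, 89.8, 6.9]
contact_force: [7.6, 0.7, -5.9]
gripper_width: 0.0258
```

Run:
```python
from h import *
where()
from plant import capture
for n in("top","side"):
    c=capture(n);cv2.imwrite(f"pics/{n}4.png",c["img"]);pickle.dump(c,open(n+"4.pkl","wb"))
im=load("side4")["img"];cv2.imwrite("pics/s4c.png",cv2.resize(im[100:260,120:330],None,fx=3.5,fy=3.5,interpolation=2))
im=load("top4")["img"];cv2.imwrite("pics/t4c.png",cv2.resize(im[80:220,180:350],None,fx=4,fy=4,interpolation=2))
```

```text
t=23.83 prong g=(-112.9,-23.6)mm yaw err 0.38 tcpz=0.0679 Fg=[7.7 0.1] Fz=-5.9
```

View pics/s4c.png

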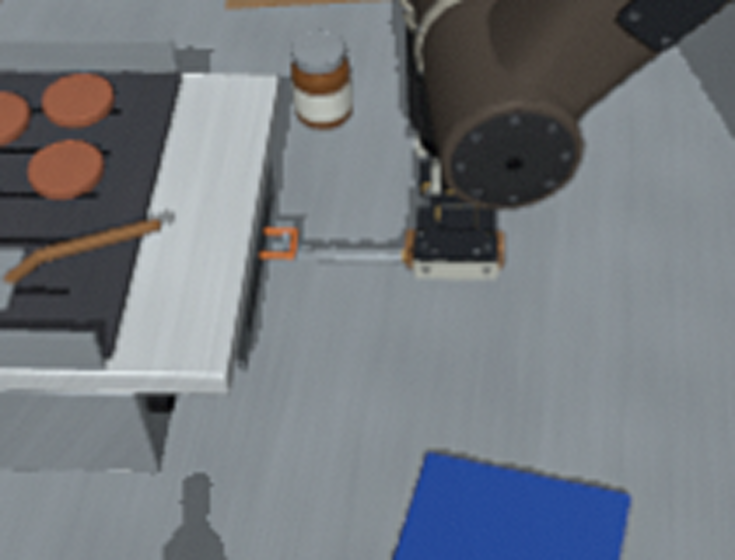

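View pics/t4c.png

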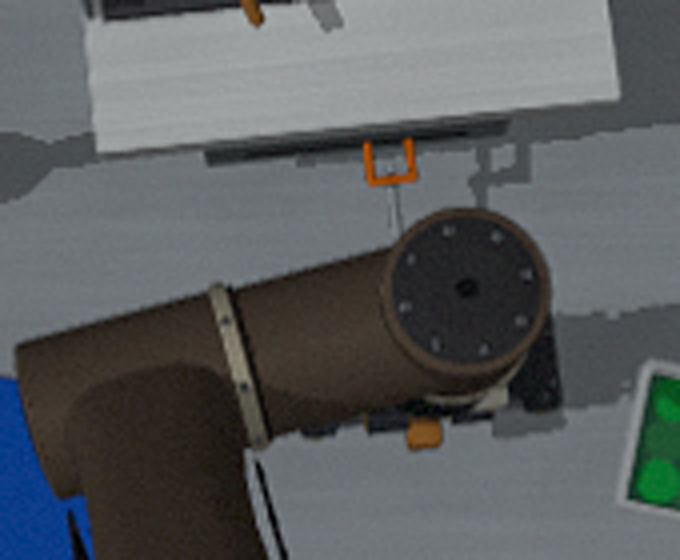

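>>> play_rows(
  series=[0,-0.002,0,0,0,-0.003,0,0,0,-0.003,0,0,0,-0.003,0,0,0,-0.001,0,0],
)

```text
time_s: 24.35
tcp_pos: [0.5144, -0.0723, 0.0672]
eef_rot: [113.4, 90.0, -151.4]
contact_force: [0.0, 1.0, -2.0]
gripper_width: 0.0254
```

>>> play_rows(
  series=[0.004,0,0,0,0.007,0,0,0,0.008,0,0,0,0.008,0,0,0,0.008,0,0,0],
)

```text
time_s: 24.77
tcp_pos: [0.5135, -0.0724, 0.0311]
eef_rot: [93.9, 89.9, -171.0]
contact_force: [-0.1, -0.3, -2.2]
gripper_width: 0.0258
```

Run:
```python
from h import *
where()
t=load("top4");b=onz(t,(180+391/4-.4,80+181/4-.4),.0885)
print("bar g mm",1000*(G.T@(b[:2]-O)))
from scipy.spatial.transform import Rotation
c=t
```

```text
t=24.77 prong g=(-103.7,-24.1)mm yaw err 0.33 tcpz=0.0311 Fg=[-0.1 -0.3] Fz=-2.2
bar g mm [-121.45970528  -21.56980454]
```

>>> play_rows(
  series=[0,0.006,0,0,0,0.015,0,0,0,0.018,0,0,0,0.018,0,0,0,0.013,0,0],
)

```text
time_s: 25.18
tcp_pos: [0.4419, -0.079, 0.0319]
eef_rot: [91.6, 89.9, -173.2]
contact_force: [-1.1, 0.6, -1.3]
gripper_width: 0.0254
```

>>> play_rows(
  series=[-0.015,0,0,0,-0.025,0,0,0,-0.025,0,0,0,-0.02,0,0,0,0,0,0,-0.06],
)

```text
time_s: 25.6
tcp_pos: [0.4462, -0.0784, 0.1212]
eef_rot: [-92.3, 89.6, 6.3]
contact_force: [1.1, -0.6, -1.7]
gripper_width: 0.0256
```

>>> play_rows(
  series=[0,0,0,-0.12,0,0,0,-0.12,0,0,0,-0.12,0,0,0,-0.12,0,0,0,-0.12],
)

```text
time_s: 26.02
tcp_pos: [0.4436, -0.0787, 0.1172]
eef_rot: [36.0, 90.0, 169.3]
contact_force: [0.1, -0.6, -1.8]
gripper_width: 0.0258
```

>>> play_rows(
  series=[0,0,0,-0.12,0,0,0,-0.12,0,0,0,-0.12,0,0,0,-0.12,0,0,0,-0.12],
)

```text
time_s: 26.43
tcp_pos: [0.4436, -0.0787, 0.1171]
eef_rot: [18.3, 90.0, -174.0]
contact_force: [-0.5, -0.0, -2.0]
gripper_width: 0.0257
```

Run:
```python
from h import *
goto([.4355,.247,.08],180)
```

```text
t=26.43 pos=[ 0.4436 -0.0787  0.1171] zang=167.68 F=[-0.5 -0.  -2. ] w=0.0257 J=[ 15.   5. -35.  -0. -49. -27.]
tool shift [ 0.0371 -0.3165  0.0775] spin deg -12.32 rad -0.2151
```

>>> play_rows(
  series=[0,0,0,-0.11,0,0,0,-0.105,0,-0.02,0,0,0,-0.035,0,0,0,-0.04,0,0],
)

```text
time_s: 26.85
tcp_pos: [0.444, 0.0162, 0.1171]
eef_rot: [30.9, 90.0, -149.6]
contact_force: [1.4, 0.7, -2.5]
gripper_width: 0.0255
```

>>> play_rows(
  series=[0,-0.04,0,0,0,-0.04,0,0,0,-0.04,0,0,0,-0.04,0.002,0,0,-0.035,0.002,0],
)

```text
time_s: 27.27
tcp_pos: [0.4413, 0.2136, 0.1173]
eef_rot: [-136.0, 90.0, 43.7]
contact_force: [1.0, -0.9, -1.6]
gripper_width: 0.0258
```

>>> play_rows(
  series=[0,-0.025,0.002,0,0.005,-0.01,0.002,0,0.01,0,0,0,0.01,0,0,0,0.01,0,0,0],
)

```text
time_s: 27.68
tcp_pos: [0.4376, 0.2451, 0.081]
eef_rot: [41.7, 89.9, -138.7]
contact_force: [0.6, -0.2, -2.1]
gripper_width: 0.0256
```

Run:
```python
from h import *
goto([.4355,.247,.021],180)
from plant import capture
for n in("side",):
    c=capture(n);pickle.dump(c,open(n+"5.pkl","wb"))
im=load("side5")["img"];cv2.imwrite("pics/s5c.png",cv2.resize(im[200:350,190:330],None,fx=4,fy=4,interpolation=2))
```

```text
t=27.68 pos=[0.4376 0.2451 0.081 ] zang=179.63 F=[ 0.6 -0.2 -2.1] w=0.0256 J=[ 52.  13. -32.  -0. -45. -52.]
tool shift [ 0.06   -0.0019  0.002 ] spin deg -0.37 rad -0.0065
```

View pics/s5c.png

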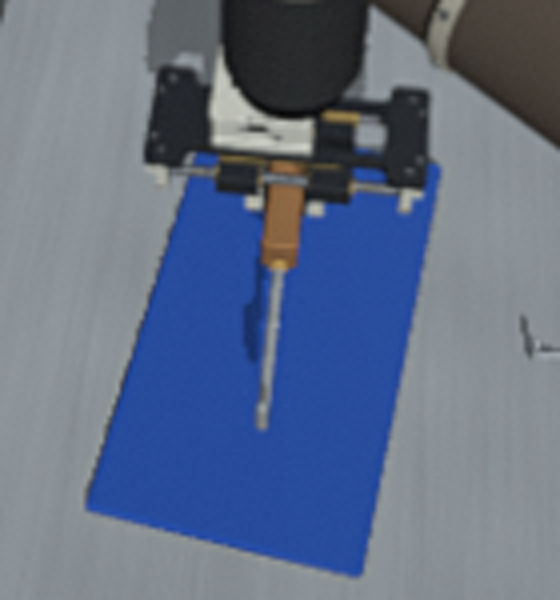

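>>> play_rows(
  series=[0.015,0,0,0,0.015,0,0,0,0.013,0,0,0,0.009,0,0,0,0.004,0,0,0],
)

```text
time_s: 28.15
tcp_pos: [0.4377, 0.2448, 0.0248]
eef_rot: [49.4, 89.9, -131.0]
contact_force: [-0.1, -0.2, -2.4]
gripper_width: 0.0257
```

>>> play_rows(
  series=[0.001,0,0,0,0.001,0,0,0,0.001,0,0,0,0,0,0,0,0,0,0,0],
)

```text
time_s: 28.57
tcp_pos: [0.4384, 0.2467, 0.0238]
eef_rot: [-130.5, 89.9, 49.2]
contact_force: [0.3, 0.4, -1.7]
gripper_width: 0.0257
```

>>> play_rows(
  series=[0.001,0,0,0,0.001,0,0,0,0.001,0,0,0,0,0,0,0,0,0,0,0],
)

```text
time_s: 28.98
tcp_pos: [0.4382, 0.2464, 0.0203]
eef_rot: [51.7, 90.0, -128.7]
contact_force: [-0.4, 0.7, -2.0]
gripper_width: 0.0253
```

>>> play_rows(
  series=[0.001,0,0,0,0,0,0,0,0,0,0,0,0,0,0,0,0,0,0,0],
)

```text
time_s: 29.4
tcp_pos: [0.4382, 0.2465, 0.0193]
eef_rot: [33.5, 90.0, -146.9]
contact_force: [0.5, 0.2, -1.7]
gripper_width: 0.0256
```

>>> play_rows(
  series=[0.001,0,0,0,0,0,0,0,0,0,0,0,0,0,0,0,0,0,0,0],
)

```text
time_s: 29.82
tcp_pos: [0.4383, 0.2465, 0.0183]
eef_rot: [-130.6, 90.0, 49.0]
contact_force: [-0.1, 0.2, -1.5]
gripper_width: 0.0258
```

>>> play_rows(
  series=[0.001,0,0,0,0,0,0,0,0,0,0,0,0,0,0,0,0,0,0,0],
)

```text
time_s: 30.23
tcp_pos: [0.4383, 0.2465, 0.0183]
eef_rot: [-154.0, 90.0, 25.7]
contact_force: [-3.8, -0.2, 12.5]
gripper_width: 0.0256
```

>>> play_rows(
  series=[-0.0007,0,0,0,0,0,0,0,0,0,0,0,0,0,0,0,0,0,0,0],
)

```text
time_s: 30.65
tcp_pos: [0.4383, 0.2465, 0.0183]
eef_rot: [-152.7, 90.0, 26.9]
contact_force: [-2.3, -0.4, 6.8]
gripper_width: 0.026
```

>>> play_rows(
  series=[0,0,0,0,0,0,0,0,0,0,0,0,0,0,0,0,0,0,0,0],
  jaw=80,
  squeeze=20,
)

```text
time_s: 31.07
tcp_pos: [0.4382, 0.2464, 0.0179]
eef_rot: [50.1, 90.0, -130.2]
contact_force: [0.3, 0.1, -0.2]
gripper_width: 0.0533
```

>>> play_rows(
  series=[0,0,0,0,0,0,0,0,0,0,0,0,0,0,0,0,0,0,0,0],
)

```text
time_s: 31.48
tcp_pos: [0.4382, 0.2464, 0.018]
eef_rot: [39.5, 90.0, -140.9]
contact_force: [0.2, 0.1, -0.1]
gripper_width: 0.0699
```

Open and clear of the handle. I'll rise straight up, then move towards the robot's right to clear the view.

>>> play_rows(
  series=[-0.01,0,0,0,-0.03,0,0,0,-0.04,0,0,0,-0.04,0,0,0,-0.04,0,0,0],
)

```text
time_s: 31.9
tcp_pos: [0.4378, 0.246, 0.1798]
eef_rot: [53.5, 90.0, -126.9]
contact_force: [1.1, 0.9, 0.0]
gripper_width: 0.0703
```

>>> play_rows(
  series=[-0.03,0.03,0,0,-0.02,0.04,0,0,0,0.04,0,0,0,0.04,0,0,0,0.04,0,0],
)

```text
time_s: 32.32
tcp_pos: [0.4366, 0.0583, 0.2268]
eef_rot: [-142.1, 89.9, 37.6]
contact_force: [1.0, -0.3, 0.1]
gripper_width: 0.07
```

>>> play_rows(
  series=[0,0.04,0,0,0,0.03,0,0,0,0.02,0,0,0,0,0,0,0,0,0,0],
)

```text
time_s: 32.73
tcp_pos: [0.4363, -0.0313, 0.2261]
eef_rot: [-139.0, 90.0, 40.5]
contact_force: [-0.0, 0.2, -0.0]
gripper_width: 0.0703
```

Run:
```python
from h import *
from plant import capture
for n in("top","side"):
    c=capture(n);cv2.imwrite(f"pics/{n}6.png",c["img"]);pickle.dump(c,open(n+"6.pkl","wb"))
```

```text
(no output)
```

View pics/top6.png

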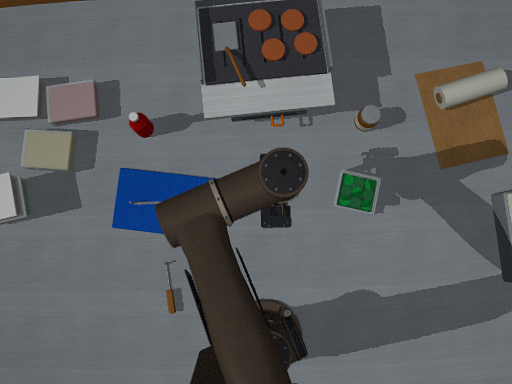

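View pics/side6.png

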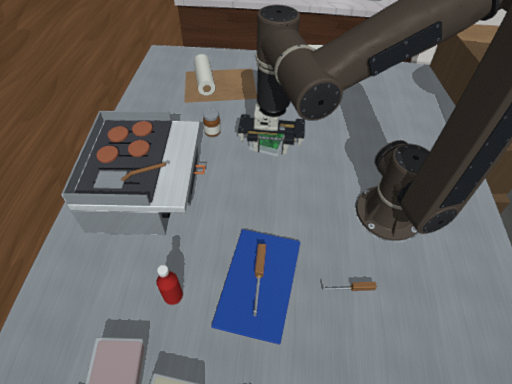

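Run:
```python
from h import *
t=load("top6");im=t["img"]
hsv=cv2.cvtColor(im,cv2.COLOR_BGR2HSV);k=((hsv[...,0]<18)&(hsv[...,1]>150)&(hsv[...,2]>90)).astype(np.uint8);k[:108]=0;k[135:]=0;k[:,:260]=0;k[:,300:]=0
ys,xs=np.nonzero(k);print(xs.min(),xs.max(),ys.min(),ys.max())
b=onz(t,(xs.mean(),ys.max()-.5),.0885);print("bar front g mm",1000*(G.T@(b[:2]-O)))
s=load("side6");
for p in((261,242),(255,314)):print(onz(s,p,.03))
from plant import get_state,close_job
print(get_state()["time_s"]);print(close_job())
```

```text
271 283 115 126
bar front g mm [-123.515088    -21.15240437]
[0.44020845 0.18347185 0.03      ]
[0.43657045 0.42076394 0.03      ]
32.8333
the job is handed in; nothing more can be done
None
```

The tray is out by about 80 mm and the hook is lying back on the blue board. I handed the job in at 32.8 s on the robot's clock, and no verdict was reported.

**What I did**
- I picked the 220 mm hook from the board. The one at top pixel (170, 290) measured only 161 mm, so it was not the one meant.
- I touched the tray plate with the prong, backed off 9 mm, then swept sideways until it met the loop's leg. That put the loop about 25 mm to the robot's right of the tray's centre.
- I went under the loop, raised the prong into it and drew the tray out. I then unhooked from below and laid the hook back on the board.

**Last checks**
- **Tray:** the loop's bar in the final top picture puts the tray 80–85 mm out. The arm's travel while pulling, plus where the tray started, agrees. It stayed there after I unhooked.
- **Forces:** the highest reading on the griddle and tray was about 10.5 N, when touching the plate. The pull read about 7–8 N with 3–4 N downward beyond the hook's weight. These are readings at the end of each call, so short peaks between them are not seen.
- **Laying down:** the hook met the board with a momentary 12.5 N, more than I intended. I eased off before opening the jaws.
- **Hook position:** in the final side picture it lies wholly on the board. The tub, bottle and jar look unmoved, and the gripper was clear of everything.

**What disagreed**
- **Grip force:** the gripper is listed at 60 N at most, but the call with 80 N was accepted. I don't know which force was actually applied.
- **Plate touch:** the tray did not visibly move at 10 N, although its friction is given as about 7 N.

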